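Seat the scan head on the microscope scanner

TASK

Turn the red clamp knob on the microscope scanner clockwise past its click so that its arm swings clear of the platform, then take the aluminium scan head and slide it about on the platform, lined up with it, until the hole in its underside drops over the locating pin and it sits flush. Press the head and the sprung platform fully down, and finish while still holding it pressed down with the gripper. Leave the other things on the desk where they are.

Things in the scene. Friction and masses are not known exactly. Their poses are not given: they have to be found in the camera images.
- scanner: Fixed scanner: round black foot 132 mm wide, steel body 100 mm wide; origin under the foot's centre. A steel locating pin 8 mm thick with a rounded tip is fixed in the platform's slot, tip 9 mm above the resting platform. It was set somewhere along the slot up to 12 mm either side of the centre; where is not reported: see it once the clamp arm is away, or feel for it with the head.
- platform (a point): Centre of the top face of the scanner's dark steel platform, 84 mm (its x) by 52 mm (its y), a black slot along its x centreline (y = 0) between two white lines; z up, 60 mm above the desk at rest, straight above the scanner's origin, same axes.
- stage (a joint): How far the sprung platform is pressed down, m: 0 at rest, 0.004 at its stop. It stays up under the head's weight alone, starts down at 8 N and reaches its stop at 13 N (head's weight included); a head rubbing on the pin needs some newtons more, so push with about 20 N.
- clamp (a joint): Swing clamp, rad: 0 = shut (starts at 0 to 0.2), its red arm (75 mm from the axis, 14 mm wide, 6 mm thick, underside 11 mm above the platform) lying over the platform in the head's way; 1.4 = open stop, arm clear. Grows clockwise seen from above. A spring detent between 0.3 and 1.1 must be passed (up to about 0.2 N m).
- clamp_grip (a point): Where to grip the clamp's red knob: on its vertical turning axis, 108 mm above the desk, 85 mm from the platform centre along platform +x. The knob is an upright bar 34 mm long (its x), 14 mm thick (its y), 40 mm high, from 26 mm below to 14 mm above this point; below it are hub and arm. The arm points along -x of this frame, which turns with the knob.
- head_center (a point): Scan head, half-way up (30 mm above its underside); z up; 0.28 to 0.44 kg. Lower part aluminium, 64 (x) by 46 (y) by 26 mm high. Above it to 60 mm a steel grip block 40 (x) by 26 mm (y): grip across y about 18 mm above this point. A brass lens sticks out 12 mm at the block's +x end. Starts upright on a blue mat 4 mm thick. On the platform its x lies along platform x, either way round.
- head_hole (a point): Centre of the mouth of the round hole in the middle of the head's underside, 13 mm wide, 16 mm deep, for the pin; 30 mm below the head's centre.
- camera_center (a point): Bystander on the other blue mat: black camera module, 58 x 44 x 40 mm with a short lens; point at its centre. Loose.
- jar: Bystander: amber jar 42 mm wide, 55 mm tall; origin under its centre. Loose.
- driver: Bystander: screwdriver 160 mm long lying on the desk, yellow handle; origin on its underside. Loose.
- weight: Bystander: brass weight 36 mm wide, 45 mm tall; origin under its centre. Loose.

How it is judged (in metres and radians):
On the way, in this order (a step that is already met when the one before it is completed fails the run):
1. the clamp is turned past its click and stands open (over 1.2 rad) (value of joint clamp above 1.2 rad), for 0.2 s.
2. the head has dropped over the pin and lies flush on the platform, lined up with it (z of head_center in the frame of platform between 0.0265 and 0.0325 m and x of head_center in the frame of platform between -0.02 and 0.02 m and y of head_center in the frame of platform between -0.008 and 0.008 m and angle between head_center's own z axis and vertical below 0.09 rad and angle between the x axis of head_center and the x axis of platform, either way round below 0.14 rad and value of joint clamp above 1.2 rad), for 0.1 s.
At the end, for the whole second after the job is handed in: Head over the pin, flush on the platform (2.5 mm, tilt under 5 degrees, within 8 degrees of its long axis), platform pressed down over 3.2 of its 4 mm, clamp open (over 1.2 rad), fingers still bearing on the head (over 2 N), through the last second (all of step 2 and value of joint stage above 0.0032 m and contact force between the fingers and head above 2 N); the arm keeps its last pose, push and grip.
It fails at once if a bystander (camera module, jar, screwdriver or weight) is shifted by more than 30 mm (distance of any of camera_center, jar, driver, weight from where it was at the start of the episode above 0.03 m).
It also fails if it takes over 72 s, if anything falls off the work surface, if the arm or the gripper's body presses on something with over 40 N, if the wrist force passes 120 N, or if a joint passes its speed limit or range.

ROBOT

A 7-joint arm with a two-finger parallel gripper is mounted at the origin on the work surface. World frame = base frame: x ahead of the robot, y to its left, z up, the work surface at z = 0. Lengths are in m, angles in degrees, forces in N, time in s.
With the tool pointing down it reaches from about 0.425 to 0.95 m from the base axis. Payload 16.7 kg.
Tool frame: the origin (TCP) lies midway between the tips of the shut fingers; the grasp point (between the pads) lies 19 mm behind it; z points along the fingers, x is the direction in which the jaws open and shut, and the axes are right-handed (so a half turn about z gives the same grasp; the last joint's range is limited). The gripper opens to 94 mm and grips with 3 to 60 N. Pads are 16 mm wide; open, the fingers measure 119 mm over their backs; the gripper's body (75 mm by 177 mm) begins 78 mm behind the grasp point.
Start: joints at [-80.185, 24.414, 4.234, 92.017, -1.954, 63.644, -3.845], TCP at [0.213, 0.641, 0.205] pointing down, gripper open.
Joint ranges: [-163.25, 163.25], [-28.42, 122.38], [-70.27, 78.77], [12.13, 141.07], [-58.53, 238.53], [9.26, 117.41], [-156.51, 156.51]. Speed limits (degrees/s): [108.29, 108.29, 136.94, 136.94, 172.46, 172.46, 172.46].

INTERFACE

Orientations are given as [roll, pitch, yaw] about the fixed x, y, z axes, in that order (R = Rz(yaw) Ry(pitch) Rx(roll)).
In Python, from workcell import manip, jaws, kin, optics, hand_in, telemetry gives the robot as it stands. Calls block until the motion is done:
- manip.reach(position, orientation): joint-space move of the TCP to a pose.
- manip.move_linear(position, rotation=None, max_speed=0.15, force_limit=None): straight line of the TCP; rotation=None keeps the orientation; max_speed is the mean speed in m/s. With force_limit (N) it stops when the force on the tool has changed by that much, and returns True; else False.
- manip.movej(angles): joint-space move.
- jaws.gripper_to(opening, f_grip=None): finger opening in m; f_grip is the grip in N (None keeps the last); returns when the fingers have stopped.
- manip.sleep(seconds).
- kin.inverse_kinematics(position, orientation): joint angles nearest the present ones, or None.
- optics.get_image(name): name is "side" or "top" or "wrist"; returns (picture, depth): 420x560x3 uint8, red, green, blue; 420x560 float32, m along the optical axis (not along the pixel's ray), 0 where there is no reading.
- optics.camera_model(name): a dict with "camera_matrix" (3x3 intrinsics, pixels), "world_to_cam" (4x4, takes a point from world to camera coordinates). Camera axes: x right, y down, z forward; pixel columns grow to the right and rows downward; lengths in m; the calibration is good to about 2 mm. A picture is of the moment at which its call begins: read the wrist's pose just before it. camera_model takes no time and is no camera call; for the wrist camera it gives the pose at the moment of the call.
A pose or a line that the arm cannot do raises manip.MotionError and nothing moves.
- hand_in(): hands the job in, once; it reports no verdict.
Readings, each from a call of its own:
- telemetry.read_t(): time.
- telemetry.read_qpos(): joint angles.
- telemetry.read_joint_velocities(): joint speeds.
- telemetry.read_joint_torque(): joint torques, N m.
- telemetry.read_tool_pos(): TCP position.
- telemetry.read_tool_rot(): TCP orientation.
- telemetry.read_wrist_force(): force on the tool from outside, world axes, zero at the start.
- telemetry.read_ft_torque(): the same for the moment, N m.
- telemetry.read_finger_gap(): finger opening in m.
Only numpy, scipy, OpenCV 4.12 (cv2) and the standard library are available. Lean on these libraries where they do the work, as an engineer would, in place of code of your own. Each camera call takes 0.05 s, during which the arm holds its last target. There are 200 camera calls.

## Working session

There is one attempt and no reset: what is moved stays moved. The work goes in short steps, each a Python script; the robot and the scene stay as the last script left them, time stands still between calls to the robot, and variables do not carry over. Pictures are saved under pics/ and viewed, about 8 in all and at most 12, crops included, and the job is handed in when it is done.

```bash
ls; mkdir -p pics
cat > h.py <<'E'
import numpy as np, cv2
from workcell import manip, jaws, kin, optics, hand_in, telemetry
def snap(name, fn):
    m=optics.camera_model(name); im,d=optics.get_image(name)
    cv2.imwrite(f'pics/{fn}.png',im[:,:,::-1]); np.savez(f'pics/{fn}.npz',im=im,d=d,K=m['camera_matrix'],T=m['world_to_cam'])
def load(fn): return np.load(f'pics/{fn}.npz')
def ray(f,u,v):
    K,T=f['K'],f['T']; R=T[:3,:3]; c=-R.T@T[:3,3]
    return c, R.T@np.linalg.inv(K)@np.array([u,v,1.])
def at_z(f,u,v,z):
    c,r=ray(f,u,v); return c+r*(z-c[2])/r[2]
def at_d(f,u,v):
    c,r=ray(f,u,v); return c+r*float(f['d'][int(round(v)),int(round(u))])
def tri(obs):
    A=np.zeros((3,3));b=np.zeros(3)
    for f,u,v in obs:
        c,r=ray(f,u,v); r=r/np.linalg.norm(r); P=np.eye(3)-np.outer(r,r); A+=P;b+=P@c
    return np.linalg.solve(A,b)
def proj(f,p):
    q=f['T'][:3,:3]@p+f['T'][:3,3]; q=f['K']@q; return q[:2]/q[2]
E
python3 - <<'E'
from h import *
for n in('top','side'): snap(n,n+'0')
a,b=[load(n+'0') for n in('top','side')]
cv2.imwrite('pics/both.png',np.hstack([a['im'],b['im']])[:,:,::-1])
print(telemetry.read_t(), telemetry.read_tool_rot(),a['K'],a['T'])
E
```

```text
pics
0.1 [1.79997578e+02 6.57528049e-02 7.16219769e+01] [[524.89499178   0.         277.37092606]
 [  0.         524.89499178 213.11661127]
 [  0.           0.           1.        ]] [[-0.00481162 -0.99987197 -0.01526048  0.02075968]
 [-0.98492034  0.0073778  -0.17285104  0.62021766]
 [ 0.1729415   0.01419866 -0.98482975  1.2227282 ]
 [ 0.          0.          0.          1.        ]]
```

View pics/top0.png

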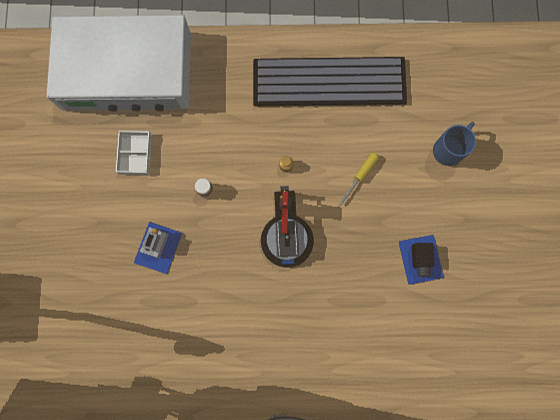

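View pics/side0.png

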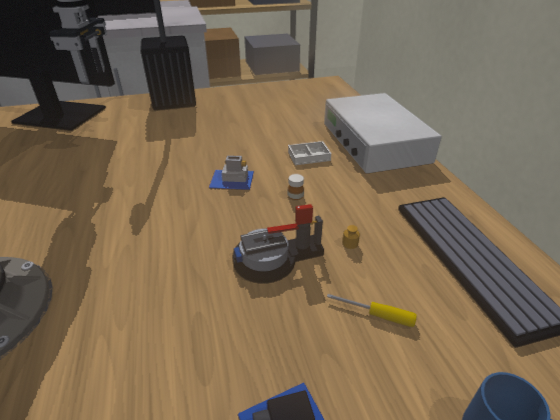

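The top view shows the scanner at about (287,240), with the clamp post above it near (285,195). The head is on the left mat at (157,242), the camera module on the right mat at (422,258), the jar at (203,187), the weight at (286,163) and the driver at (360,178). The side view agrees. Next I'll take enlarged crops.

Run:
```python
from h import *
a,b=load('top0'),load('side0')
def crop(f,x,y,w,h,s): return cv2.resize(f['im'][y:y+h,x:x+w],(w*s,h*s),interpolation=cv2.INTER_CUBIC)
L=np.vstack([crop(a,250,175,80,100,3)[:, :], ])
A=crop(a,250,180,80,100,4);B=crop(a,130,215,60,65,4);C=crop(b,225,195,110,90,4);
B=cv2.resize(a['im'][215:275,130:190],(240,240),interpolation=cv2.INTER_CUBIC)
D=cv2.resize(b['im'][145:195,205:260],(220,200),interpolation=cv2.INTER_CUBIC)
out=np.zeros((600,800,3),np.uint8)
out[:400,:320]=A; out[:360,330:770]=C; out[360:600,330:570]=B; out[370:570,575:795]=D
cv2.imwrite('pics/crop1.png',out[:,:,::-1])
for n,u,v in [('platform',283,250),('knob',285,195),('headtop',153,241),('mat',165,262),('weight',286,160)]:
    print(n,at_d(a,u,v).round(3))
```

```text
platform [0.53  0.004 0.06 ]
knob [ 0.651 -0.002  0.122]
headtop [0.553 0.317 0.06 ]
mat [0.507 0.299 0.004]
weight [ 0.756 -0.005  0.047]
```

View pics/crop1.png

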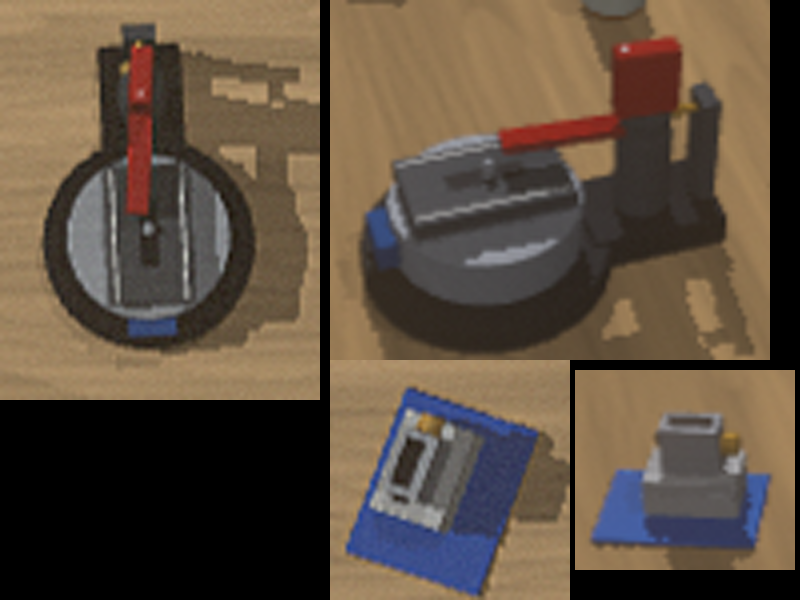

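Run:
```python
from h import *
a=load('top0'); P=at_z(a,287.2,238.4,.06); print('plat',P,'pin',at_z(a,287.25,237.25,.069))
for y in (90,50,10,-30,-90,-130,-170):
    q=kin.inverse_kinematics([.63,0,.089],[180,0,y]); print(y,None if q is None else np.round(q))
manip.reach([.60,0,.30],[180,0,90]); manip.sleep(.3)
snap('wrist','w1'); w=load('w1'); print(-w['T'][:3,:3].T@w['T'][:3,3],telemetry.read_tool_pos(),telemetry.read_t())
cv2.imwrite('pics/w1b.png',cv2.resize(w['im'],(800,600),interpolation=cv2.INTER_CUBIC)[:,:,::-1])
```

```text
plat [ 0.55751571 -0.00643316  0.06      ] pin [ 0.55913892 -0.00653678  0.069     ]
90 [-26.  30.  27. 105. -17.  50.  99.]
50 [-29.  31.  32. 105. -20.  50.  62.]
10 [-33.  32.  38. 105. -25.  51.  26.]
-30 [-37.  34.  42. 106. -28.  52. -11.]
-90 [-39.  35.  46. 106. -31.  53. -68.]
-130 [-50.  49.  69. 106. -52.  64. -91.]
-170 [ -50.   49.   69.  106.  -52.   64. -131.]
[ 5.26333379e-01 -2.49121093e-04  4.78514840e-01] [5.99983829e-01 1.57511369e-04 2.99947864e-01] 3.1167
```

View pics/w1b.png

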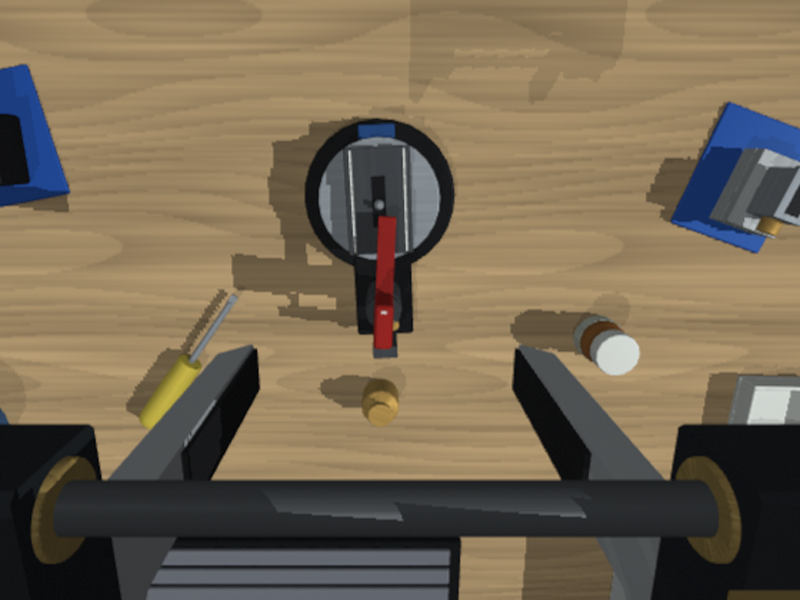

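```bash
cat >> h.py <<'E'
def cloud(f):
    v,u=np.mgrid[0:420,0:560]; p=np.stack([u,v,np.ones_like(u)],-1)@np.linalg.inv(f['K']).T*f['d'][...,None]
    R=f['T'][:3,:3]; return (p-f['T'][:3,3])@R
def rect(p): 
    (c,s,a)=cv2.minAreaRect((p[:,:2]*1000).astype(np.float32)); return np.round(c,1),np.round(s,1),round(a,1),len(p),p[:,2].mean().round(4)
E
python3 - <<'E'
from h import *
for n in('w1','top0'):
    f=load(n); C=cloud(f); im=f['im'].astype(int); red=(im[...,0]>110)&(im[...,1]<70)
    near=lambda x,y,r:(np.hypot(C[...,0]-x,C[...,1]-y)<r)&(f['d']>0)
    z=C[...,2]
    print(n); s=near(.557,-.005,.09)
    print(np.histogram(z[s],bins=np.arange(.0,.13,.005)))
    print('plat',rect(C[s&(z>.0575)&(z<.0625)&~red&(C[...,0]<.604)]))
    print('knob',rect(C[near(.64,-.003,.05)&(z>.118)&(z<.126)]))
    print('arm',rect(C[near(.60,-.003,.1)&(z>.07)&(z<.08)&red]))
    print('post',rect(C[near(.65,-.003,.05)&(z>.085)&~red]) if (near(.65,-.003,.05)&(z>.085)&~red).any() else 0)
    h=near(.553,.317,.06)
    print('head top',rect(C[h&(z>.055)])); print('low',rect(C[h&(z>.022)]))
E
```

```text
w1
(array([1004,    0,   64, 3020,   59,    7,   11,  218, 1066, 1237,   11,
       2587,  498,   69,   71,  618,  108,   15,   15,   14,   17,   16,
         15,   80,  186]), array([0.   , 0.005, 0.01 , 0.015, 0.02 , 0.025, 0.03 , 0.035, 0.04 ,
       0.045, 0.05 , 0.055, 0.06 , 0.065, 0.07 , 0.075, 0.08 , 0.085,
       0.09 , 0.095, 0.1  , 0.105, 0.11 , 0.115, 0.12 , 0.125]))
plat (array([559.1,  -6.5]), array([83.9, 51.9]), 2.6, 2991, np.float64(0.0592))
knob (array([643.9,  -2.8]), array([13.5, 32.9]), 89.7, 406, np.float64(0.1206))
arm (array([599.7,  -0.7]), array([12.9, 59.3]), 87.7, 592, np.float64(0.076))
post (array([643.4,  -2.7]), array([13.6, 33.5]), 89.4, 197, np.float64(0.1107))
head top (array([559.3, 314.2]), array([50. , 21.4]), 11.3, 631, np.float64(0.0616))
low (array([554.5, 322.8]), array([46.3, 65. ]), 71.6, 2309, np.float64(0.0424))
top0
(array([855,  76,  94, 512, 268,  19,  12,  45, 200, 326,  55, 273, 371,
        32,  29, 110,  41,   9,   0,   4,   3,   1,   5,  11,  40]), array([0.   , 0.005, 0.01 , 0.015, 0.02 , 0.025, 0.03 , 0.035, 0.04 ,
       0.045, 0.05 , 0.055, 0.06 , 0.065, 0.07 , 0.075, 0.08 , 0.085,
       0.09 , 0.095, 0.1  , 0.105, 0.11 , 0.115, 0.12 , 0.125]))
plat (array([557.6,  -5.5]), array([83.8, 51.8]), 2.6, 456, np.float64(0.0601))
knob (array([641.8,  -1.8]), array([13.9, 33.3]), 89.6, 75, np.float64(0.1217))
arm (array([ 6.208e+02, -4.000e-01]), array([ 12. , 100.9]), 89.6, 104, np.float64(0.0767))
post (array([652.8,  -1.8]), array([23.8, 55.3]), 89.7, 56, np.float64(0.103))
head top (array([558.7, 323.3]), array([27.7, 53.9]), 70.1, 211, np.float64(0.0634))
low (array([554. , 324.2]), array([46.6, 63.9]), 70.9, 504, np.float64(0.046))
```

Run:
```python
from h import *
p=[.643,-.0024]
jaws.gripper_to(.06)
manip.reach([*p,.16],[180,0,89.7])
print(manip.move_linear([*p,.089],max_speed=.08,force_limit=8), telemetry.read_tool_pos())
jaws.gripper_to(0,f_grip=40); print(telemetry.read_finger_gap(),telemetry.read_wrist_force(),telemetry.read_t())
for y in (70,50,30,12):
    manip.move_linear([*p,.089],rotation=[180,0,y],max_speed=.1)
    print(y,telemetry.read_tool_rot().round(1),telemetry.read_tool_pos().round(4),telemetry.read_ft_torque().round(2),telemetry.read_wrist_force().round(1),telemetry.read_t())
```

```text
False [ 0.64336277 -0.00248763  0.08944952]
0.013803198329081973 [-0.97989598  3.77369258  2.80094319] 6.2667
70 [-180.   -0.   70.] [ 0.643  -0.0017  0.089 ] [1.17 0.44 0.08] [-1.1  4.9  2.6] 6.7583
50 [-180.    -0.    50.1] [ 0.6431 -0.0016  0.089 ] [1.38 0.16 0.01] [-1.  6.  5.] 7.2583
30 [-180.    -0.    30.1] [ 0.6433 -0.0014  0.089 ] [1.5 0.  0. ] [-0.3  5.3  3.1] 7.7583
12 [-180.    -0.    12.1] [ 0.6434 -0.0014  0.089 ] [ 1.48 -0.13  0.28] [0.5 5.6 2.6] 8.225
```

Run:
```python
from h import *
jaws.gripper_to(.06)
manip.move_linear([.6434,-.0014,.18],max_speed=.15)
manip.reach([.62,0,.24],[180,0,90]); manip.sleep(.2)
snap('wrist','w2'); f=load('w2'); print(telemetry.read_t())
C=cloud(f); z=C[...,2]; im=f['im'].astype(int); red=(im[...,0]>110)&(im[...,1]<70)
near=lambda x,y,r:(np.hypot(C[...,0]-x,C[...,1]-y)<r)&(f['d']>0)
print('plat',rect(C[near(.557,-.005,.09)&(z>.0575)&(z<.0625)&~red&(C[...,0]<.604)]))
print('pin',rect(C[near(.557,-.005,.03)&(z>.064)&(z<.072)]))
print('knob',rect(C[near(.643,-.003,.04)&(z>.116)&(z<.126)]))
cv2.imwrite('pics/w2b.png',cv2.resize(f['im'][40:320,80:480],(800,560),interpolation=cv2.INTER_CUBIC)[:,:,::-1])
```

```text
11.1583
plat (array([559.3,  -6.4]), array([83.8, 51.9]), 2.3, 4686, np.float64(0.0593))
pin (array([561.5,  -6.4]), array([6.6, 7.3]), 45.3, 54, np.float64(0.0669))
knob (array([644.2,  -2.7]), array([14.3, 34.1]), 13.1, 612, np.float64(0.1205))
```

View pics/w2b.png

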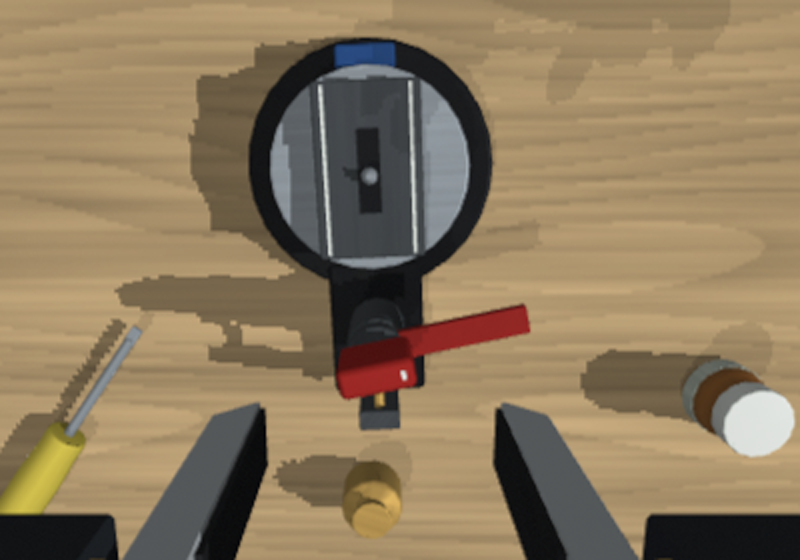

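The clamp is open at about 1.38 rad. The pin shows at crop (370,175), 2 mm along +x from the platform centre. Now I'll take a close look at the head.

Run:
```python
from h import *
manip.reach([.624,.30,.24],[180,0,71.6]); jaws.gripper_to(.06); manip.sleep(.2)
snap('wrist','w3'); f=load('w3'); print(telemetry.read_t())
C=cloud(f); z=C[...,2]
near=lambda x,y,r:(np.hypot(C[...,0]-x,C[...,1]-y)<r)&(f['d']>0)
n=near(.555,.323,.06)
print('block',rect(C[n&(z>.06)])); print('all',rect(C[n&(z>.022)])); print('low',rect(C[n&(z>.022)&(z<.036)]))
print(np.histogram(z[n&(z>.02)],bins=np.arange(.02,.07,.004)))
cv2.imwrite('pics/w3b.png',cv2.resize(f['im'][40:320,80:480],(800,560),interpolation=cv2.INTER_CUBIC)[:,:,::-1])
```

```text
12.775
block (array([581.8, 323. ]), array([77.1, 83.9]), 42.4, 25097, np.float64(0.3401))
all (array([565.7, 320.2]), array([88.3, 86.1]), 70.2, 26771, np.float64(0.3208))
low (array([555.5, 324.6]), array([45.4, 64. ]), 70.7, 1452, np.float64(0.0292))
(array([   0,  109, 1343,    0,    0,    0,    5,   48,  160,    9,  897,
        302]), array([0.02 , 0.024, 0.028, 0.032, 0.036, 0.04 , 0.044, 0.048, 0.052,
       0.056, 0.06 , 0.064, 0.068]))
```

View pics/w3b.png

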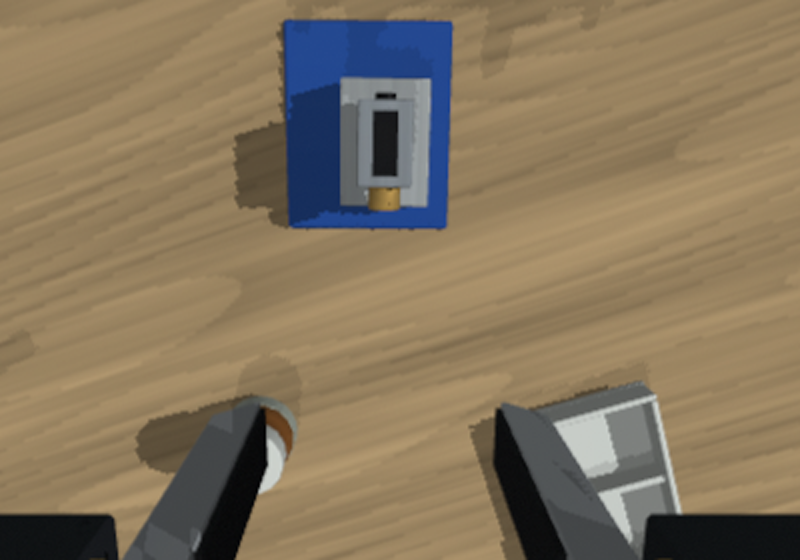

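Run:
```python
from h import *
c=[.555,.324]
manip.reach([*c,.10],[180,0,71.0])
print(manip.move_linear([*c,.035],max_speed=.08,force_limit=8), telemetry.read_tool_pos())
jaws.gripper_to(0,f_grip=55); print('gap',telemetry.read_finger_gap(),telemetry.read_wrist_force())
manip.move_linear([*c,.15],max_speed=.12); manip.sleep(.2); print('F lifted',telemetry.read_wrist_force(),telemetry.read_finger_gap())
p=[.5613,-.0064]
manip.reach([*p,.16],[180,0,92.4])
manip.move_linear([*p,.112],max_speed=.08); manip.sleep(.3); 
print('F',telemetry.read_wrist_force(),telemetry.read_ft_torque(),telemetry.read_t())
s=manip.move_linear([*p,.092],max_speed=.02,force_limit=5)
print(s,telemetry.read_tool_pos(),telemetry.read_wrist_force(),telemetry.read_ft_torque(),telemetry.read_t())
```

```text
False [0.55531255 0.32407136 0.03538472]
gap 0.02571359613456363 [1.16006735 1.51452944 1.83415185]
F lifted [ 0.02020763  0.50784855 -2.93913714] 0.02553776543825242
F [ 0.0557191  -0.05028803 -2.14318511] [0.06908877 0.03589522 0.0025642 ] 18.6417
False [ 0.56136029 -0.00641237  0.09211104] [-0.05471867 -0.43055529 -3.23998138] [ 0.03525068  0.00437781 -0.00941475] 19.7917
```

Run:
```python
from h import *
p=[.5613,-.0064]
r=lambda s:(print(s,telemetry.read_tool_pos().round(4),telemetry.read_wrist_force().round(1),telemetry.read_ft_torque().round(2),telemetry.read_finger_gap(),telemetry.read_t()))
s=manip.move_linear([*p,.086],max_speed=.01,force_limit=5); r(('flush',s)); manip.sleep(.4); r('hold')
snap('side','s2')
s=manip.move_linear([*p,.080],max_speed=.01,force_limit=18); r(('press',s)); manip.sleep(.5); r('hold')
snap('side','s3')
snap('wrist','w4')
a,b=load('s2')['im'],load('s3')['im']
z=lambda i:cv2.resize(i[190:290,220:340],(480,400),interpolation=cv2.INTER_CUBIC)
out=np.hstack([z(a)[:,:400],z(b)[:,:400]])
cv2.imwrite('pics/s.png',out[:,:,::-1])
```

```text
('flush', True) [ 0.5614 -0.0064  0.0905] [ 0.1 -0.4  3.7] [-0.01 -0.12  0.06] 0.025457136812009843 20.1083
hold [ 0.5613 -0.0063  0.0904] [4.5 0.5 4.3] [-0.04 -0.95 -0.01] 0.025756770295983507 20.5083
('press', True) [ 0.5614 -0.0064  0.087 ] [-1.7  0.   9.4] [-0.06  0.51  0.05] 0.025573772267856797 21.0917
hold [ 0.5614 -0.0063  0.087 ] [-2.5  0.6 10.9] [-0.02  0.56  0.01] 0.02562692541076352 21.5917
```

View pics/s.png

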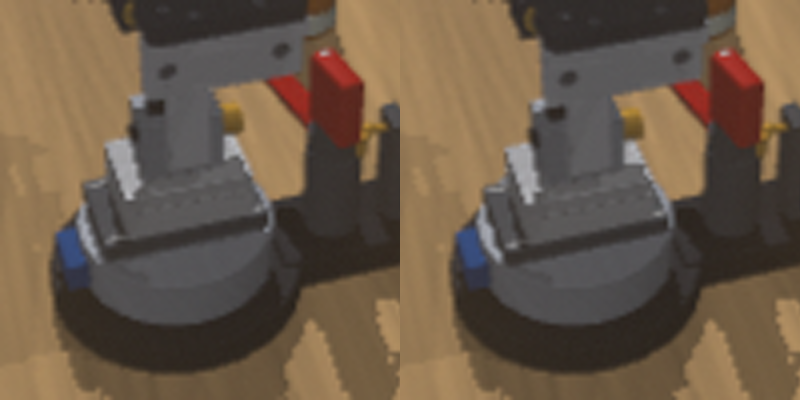

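Flush on the platform and partly pressed, by about 3.4 mm. I'll push on to the stop.

Run:
```python
from h import *
p=[.5613,-.0064]
r=lambda s:(print(s,telemetry.read_tool_pos().round(4),telemetry.read_wrist_force().round(1),telemetry.read_finger_gap(),telemetry.read_t()))
for i in range(8):
    z=telemetry.read_tool_pos()[2]
    if telemetry.read_wrist_force()[2]>19: break
    manip.move_linear([*p,(.0865-.0005*i)],max_speed=.005,force_limit=15); manip.sleep(.4); r(i)
manip.sleep(.5); r('end')
snap('wrist','w5'); f=load('w5'); C=cloud(f); z=C[...,2]
n=(np.hypot(C[...,0]-.643,C[...,1]+.003)<.04)&(f['d']>0)
print('knob',rect(C[n&(z>.116)&(z<.126)]) if (n&(z>.116)&(z<.126)).sum()>5 else 0)
n=(np.hypot(C[...,0]-.56,C[...,1]+.006)<.045)&(f['d']>0)
print('head low top',rect(C[n&(z>.076)&(z<.088)]))
```

```text
0 [ 0.5613 -0.0063  0.087 ] [-0.7  1.3 17. ] 0.025864119257559198 22.4833
1 [ 0.5615 -0.0063  0.0869] [-3.8  1.4 27.2] 0.02552493270484296 23.1333
end [ 0.5614 -0.0064  0.0869] [-3.8  0.9 27.1] 0.025276752194257176 23.6333
knob (array([635.4,   5.8]), array([ 2.2, 14. ]), 2.1, 55, np.float64(0.1168))
head low top (array([561.2,  -7.1]), array([62.9, 46. ]), 2.4, 3120, np.float64(0.0811))
```

Run:
```python
from h import *
hand_in(); print(telemetry.read_t())
```

```text
the job is handed in; nothing more can be done
the job is handed in; nothing more can be done
```

The clamp is open, and the scan head is over the pin and flush. I handed the job in at about 24 s with the gripper still holding the head pressed down. `hand_in()` gives no verdict, so these are my own readings.

- **Clamp:** I turned the knob about 77° clockwise, past its click. The wrist camera then put it at about 1.38 rad, with the arm clear of the platform. The last image only caught a sliver of the knob, so I could not re-measure the angle. In the side view taken during the press, the arm was still clear.
- **Head:** I gripped it across its block, turned it to line up with the platform and lowered it straight onto the pin I had seen. It dropped over without any searching, reaching the platform at a tool height of 90.5 mm (about 91 mm expected). The last image shows it at 2.4° against the platform's 2.3–2.6°, about 2 mm off centre along x and under 1 mm in y.
- **Press:** The tool stopped at 86.9 mm while the force reading rose from 11 to 27 N, so the platform is at its stop. Depth readings put the head about 4 mm below its expected resting height. The tool itself travelled only 3.5 mm from first contact, so those two figures differ slightly. The fingers are still closed on the head, with the gap at 25.3 mm.

I never moved close to the bystanders, but I did not measure their positions again at the end.

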